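# Load the chilling-ball carrier and hold it turned for the barista

## Task

Load the wooden carrier that stands on the round mat: first stand the green-capped tube in pocket 1 (one white pip), let go, and only then stand the orange-capped tube in pocket 2 (two white pips). Then take the carrier by its arch handle, lift it straight up until it is about 10 cm above the mat, and turn it there through a quarter turn so that its red tab lies over the mat's red patch, keeping the carrier level and the steel ball in the middle of its dish. Finish holding it in the gripper like that, level and still above the middle of the mat, and leave the spare white-capped tube, tamper, pitcher, cup and bowl where they stand.

Things in the scene. Friction and masses are not known exactly. Their poses are not given: they have to be found in the camera images.
- mat: round black rubber mat fixed on the table, 280 mm diameter, 5 mm thick; origin at the centre of its underside, x along the carrier's long axis at the start (towards where the red tab starts), y towards its red patch, z up
- mat_patch (a point): centre of the red patch (45 x 34 mm) on the mat's top, 115 mm from the mat's centre along the mat's +y
- carrier: loose wooden carrier, 220 x 120 mm, about 0.38 kg, standing centred on the mat; origin at the centre of its underside, x towards the red tab and pocket 1, z up. A base slab 8 mm thick carries a 36 mm high block (55 x 100 mm) with a pocket at either end, a steel dish between them, and an arch handle over the dish: two 118 mm high posts at y = +-56 mm with a bar across the top. The long (x) axis is at right angles to the bar
- handle (a point): middle of the arch's dark wooden bar, on the carrier's centre axis 125 mm above its underside; the bar runs along the carrier's y, 124 mm long, 16 mm wide (along the carrier's x, the way to pinch it) and 18 mm high
- tab (a point): top of the red tab (50 mm wide, sticking out 18 mm) on the carrier's pocket 1 end, 115 mm from the carrier's centre along its +x, 11 mm above its underside
- pocket1 (a point): centre of the floor of pocket 1 (one white pip beside it, at the red tab's end), a round upright pocket of 27 mm diameter, 28 mm deep (floor 8 mm and mouth 36 mm above the carrier's underside), 82.5 mm from the carrier's centre along its +x
- pocket2 (a point): the same for pocket 2 (two white pips, one either side), 82.5 mm from the carrier's centre along its -x
- dish (a point): where the ball's centre is when the ball rests in the middle of the dish, on the carrier's centre axis, 28 mm above its underside. The steel dish is 102 mm wide, with a flat middle of 16 mm diameter and sides that rise outwards at 12 degrees
- ball_center (a point): centre of the bright metal chilling ball, 32 mm diameter, 120 g, loose in the carrier's dish under the arch
- tube_green: amber glass coffee-dose tube with a green cap, 24 mm diameter (cap 25 mm, the top 18 mm), 75 mm tall, about 45 g, standing loose on the table; origin at the centre of its underside, z up its axis; it goes in pocket 1, first
- tube_orange: amber glass coffee-dose tube with an orange cap, 24 mm diameter (cap 25 mm, the top 18 mm), 75 mm tall, about 45 g, standing loose on the table; origin at the centre of its underside, z up its axis; it goes in pocket 2, second
- tube_white: amber glass coffee-dose tube with a white cap, 24 mm diameter (cap 25 mm, the top 18 mm), 75 mm tall, about 45 g, standing loose on the table; origin at the centre of its underside, z up its axis; a spare, to be left alone
- tamper: steel tamper with a black handle, 58 mm diameter, 88 mm tall, loose, to be left alone; origin at the centre of its underside
- pitcher: steel milk pitcher, 84 mm diameter, 105 mm tall, with a handle, loose, to be left alone; origin at the centre of its underside
- cup: white ceramic mug, 80 mm diameter, 75 mm tall, with a handle, loose, to be left alone; origin at the centre of its underside
- bowl: blue ceramic bowl, 110 mm diameter, 50 mm tall, loose, to be left alone; origin at the centre of its underside
Mind the look-alikes: they are no part of the job. Leave any blue or purple look-alike of the tube_green alone.

How it is judged:
By the outcome, as a careful person would: the job done as asked, in the order asked, and still so for the second after the job is handed in, while the arm keeps its last pose, push and grip.
It also fails if it takes over 72 s, if anything falls off the work surface, if the arm or the gripper's body presses on something with over 40 N, if the wrist force passes 120 N, or if a joint passes its speed limit or range.

## Robot

A 6-joint arm with a two-finger parallel gripper is mounted at the origin on the work surface. World frame = base frame: x ahead of the robot, y to its left, z up, the work surface at z = 0. Lengths are in m, angles in rad, forces in N, time in s.
With the tool pointing down it reaches from about 0.375 to 0.975 m from the base axis. Payload 3.8 kg.
Tool frame: the origin (TCP) lies at the very end of the fingers, on their centre line; the grasp point (between the pads) lies 19 mm behind it; z points along the fingers, y is the line along which they close (so a half turn about z gives the same grasp; the last joint's range is limited). The gripper opens to 85 mm and grips with 20 to 120 N. Pads are 22 mm wide; open, the fingers measure 114 mm over their backs; the gripper's body (76 mm by 85 mm) begins 54 mm behind the grasp point. The pads swing forward as they close: fully open they stand 13 mm farther back than shut.
Start: joints at [-1.301, 0.264, 1.604, -0, 1.274, -0.037], TCP at [0.204, -0.643, 0.231] pointing down, gripper open.
Joint ranges: [-2.63, 2.63], [-0.94, 2.18], [0.31, 2.57], [-1.31, 4.45], [0, 2.66], [-2.55, 2.55]. Speed limits (rad/s): [2.57, 2.57, 3.14, 3.14, 3.14, 3.14].

## Interface

Orientations are given as a unit quaternion [w, x, y, z].
In Python, from workcell import * gives the robot as it stands.
- The arm moves only by the shell command python3 -m creep 'ROWS' [OPENING] [FORCE]. ROWS is JSON, a list of rows, each a list of 4 numbers: the shift along the world's x, y, z as a fraction of full scale, then the turn about the world's z as a fraction of full scale. A call has 1 to 5 rows; each row shifts and turns the commanded pose from where the row before left it; what a row does not reach is not made up. Full scale, the value 1, is 0.03 m for a shift and 0.12 rad for a turn. A row lasts 1/10 s, in which the tool goes at most 50 mm and 8.59 degrees, less where a joint would pass 70% of its speed; a pose out of reach is approached as far as the arm can. A call with a number of a shift or a turn outside -1 to 1 is refused whole. A call with a gripper value outside its range is refused whole. OPENING is the closure, from -1 (fully open) to 1 (shut), so that 0 is half open, set as the call begins (- or left out, the last holds). The fingers move at their own pace and stop on an object; FORCE is the grip in N (left out, the last holds). Time passes only in rows, so rows that do not move let the fingers close. It gives the time, the measured TCP pose, the force, the opening and the grip force at its end, in the units of the state.
- state(): the state, without advancing time (a new reading comes with each control period).
- get_image(name): name is "side" or "top" or "wrist"; returns a dict with "image" (420x560x3 uint8, blue, green, red), "depth" (420x560 float32, m along the optical axis (not along the pixel's ray), 0 where there is no reading), "vertical_fov" (degrees; the focal length in pixels is half the picture's height over the tangent of half this angle, whatever the lens; pixels are square), "cx", "cy" (the principal point, pixels), "k1" (the pictures are not rectified: a ray, as slopes to the right and down, at radius r is drawn at 1 + k1 r^2 times it, then the intrinsics apply), "world_to_cam" (4x4, takes a point from world to camera coordinates); the wrist camera has in their place "T_tool_cam" (4x4, takes a point from camera to tool coordinates, whose origin is the TCP and whose axes are the flange's). Camera axes: x right, y down, z forward; pixel columns grow to the right and rows downward; lengths in m; the calibration is good to about 2 mm. A picture is of the moment at which its call begins: read the wrist's pose just before it.
- job_done(): hands the job in; it is judged then, once.
The state is a dict: "t": time; "joint_positions": joint angles; "joint_velocities": joint speeds; "effort": joint torques, N m; "tool_pos": TCP position; "orientation": TCP orientation; "contact_force": force on the tool from outside, world axes, zero at the start; "ft_torque": the same for the moment, N m; "finger_gap": finger opening in m; "gripper_force": force on a finger pad.
Only numpy, scipy, OpenCV 4.12 (cv2) and the standard library are available. Lean on these libraries where they do the work, as an engineer would, in place of code of your own. Each camera call takes 0.05 s, during which the arm holds its last target. There are 200 camera calls.

## Working session

There is one attempt and no reset: what is moved stays moved. The work goes in short steps, Python scripts to look and compute and a shell command to move; the robot and the scene stay as the last step left them, time stands still between calls to the robot, and variables do not carry over. Pictures are saved under pics/ and viewed, at most 10 in all, crops included, and the job is handed in when it is done.

```bash
mkdir -p pics; ls
cat > h.py <<'E'
import numpy as np, cv2
from workcell import *
def grab(n):
    s=state(); d=get_image(n); d['s']=s
    if 'world_to_cam' in d: M=np.linalg.inv(np.array(d['world_to_cam']))
    else:
        w,x,y,z=s['orientation']; T=np.eye(4)
        from scipy.spatial.transform import Rotation as R
        T[:3,:3]=R.from_quat([x,y,z,w]).as_matrix(); T[:3,3]=s['tool_pos']; M=T@np.array(d['T_tool_cam'])
    d['M']=M; return d
def ray(d,u,v):
    f=210/np.tan(np.radians(d['vertical_fov'])/2)
    K=np.array([[f,0,d['cx']],[0,f,d['cy']],[0,0,1]])
    p=cv2.undistortPoints(np.array([[[u,v]]],float),K,np.array([d['k1'],0,0,0,0.]))[0,0]
    return np.array([p[0],p[1],1])
def onz(d,u,v,z):
    r=d['M'][:3,:3]@ray(d,u,v); o=d['M'][:3,3]; return o+r*(z-o[2])/r[2]
def atdepth(d,u,v):
    z=d['depth'][int(v),int(u)]; return d['M'][:3,:3]@(ray(d,u,v)*z)+d['M'][:3,3]
def blobs(d,lo,hi,amin=15):
    h=cv2.cvtColor(d['image'],cv2.COLOR_BGR2HSV); m=cv2.inRange(h,np.array(lo),np.array(hi))
    n,l,st,c=cv2.connectedComponentsWithStats(m)
    return [(np.round(c[i],1),st[i].tolist()) for i in range(1,n) if st[i][4]>=amin]
E
python3 - <<'E'
from h import *
s=state(); print(s['t'],s['tool_pos'],s['orientation'],s['finger_gap'])
ds=[grab('top'),grab('side')]
for n,d in zip(['top','side'],ds):
    cv2.imwrite(f'pics/{n}0.png',d['image']); print(n,d['vertical_fov'],d['k1'],np.round(d['M'],3).tolist())
    for nm,lo,hi in [('green',(40,90,50),(85,255,255)),('orange',(8,150,120),(22,255,255)),('red',(0,150,90),(6,255,255)),('red2',(174,150,90),(180,255,255)),('blue/purple',(95,90,50),(165,255,255))]:
        for c,st in blobs(d,lo,hi): print(nm,c,st,np.round(atdepth(d,*c),3))
E
```

```text
pics
0.0 [ 0.20361526 -0.64276585  0.22994895] [-1.13736005e-03  9.88259599e-01  1.52779746e-01 -1.45371176e-04] 0.08539350893107361
top 52.2558315115804 -0.06035623006885263 [[-0.027, -0.977, 0.213, 0.327], [-1.0, 0.027, -0.001, 0.002], [-0.005, -0.213, -0.977, 1.139], [0.0, 0.0, 0.0, 1.0]]
green [373.7 201.5] [369, 197, 10, 10, 81] [ 0.572 -0.226  0.073]
green [283.  377.8] [277, 376, 12, 4, 22] [0.188 0.014 0.305]
green [246.6 401.9] [235, 385, 29, 35, 511] [0.148 0.082 0.307]
green [268.5 412.1] [260, 398, 21, 22, 222] [0.156 0.037 0.419]
green [284.8 416.8] [282, 412, 9, 8, 22] [0.169 0.01  0.504]
orange [295.4 256.5] [1, 82, 559, 338, 115093] [ 0.444 -0.022 -0.003]
orange [193.2  90.9] [162, 87, 105, 11, 240] [ 0.936  0.261 -0.003]
orange [407.4 394.7] [355, 378, 103, 42, 1951] [ 0.086 -0.294 -0.002]
orange [538.8 409.6] [506, 391, 54, 29, 915] [ 0.033 -0.631 -0.   ]
red [234.8 115.3] [178, 87, 124, 54, 2070] [0.85  0.138 0.007]
red [267.6  98.6] [267, 93, 3, 16, 25] [0.9   0.043 0.005]
red [275.2  98.5] [274, 93, 3, 15, 28] [0.901 0.021 0.003]
red [260. 108.] [260, 100, 1, 17,
[... 1576 characters left out ...]
, 5, 15] [ 0.112 -1.067  0.085]
orange [449.6 126.5] [441, 120, 15, 18, 130] [ 0.068 -0.71  -0.003]
orange [517.4 150. ] [495, 132, 51, 42, 1180] [-0.158 -0.625 -0.004]
orange [310.8 141.3] [308, 138, 7, 8, 49] [ 0.539 -0.459 -0.003]
orange [555.9 147.8] [553, 143, 7, 10, 60] [-0.608 -1.382 -0.401]
red [139.4 246. ] [75, 187, 123, 115, 3277] [0.85  0.144 0.004]
red [200.3 242.8] [196, 236, 10, 15, 24] [0.707 0.088 0.003]
red [225.2 295.7] [213, 287, 25, 18, 271] [0.586 0.222 0.004]
blue/purple [265.4 161.4] [262, 150, 8, 24, 166] [ 0.634 -0.241  0.045]
blue/purple [302.8 172. ] [299, 161, 9, 24, 165] [ 0.513 -0.225  0.044]
blue/purple [126.6 383.8] [96, 355, 61, 58, 2742] [0.692 0.465 0.007]
```

View pics/top0.png

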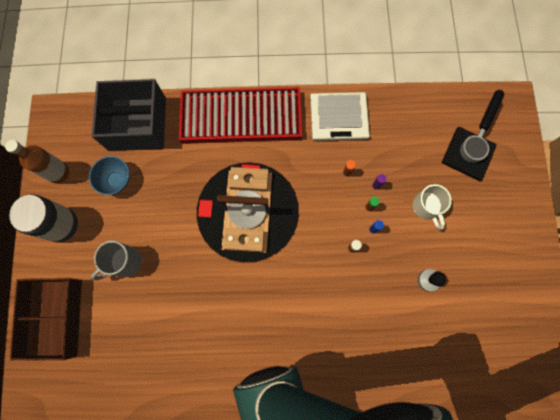

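View pics/side0.png

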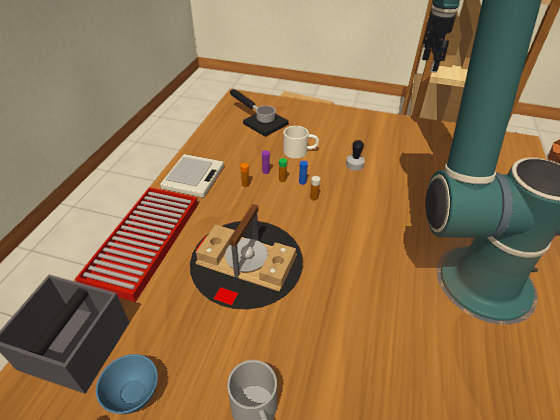

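Both views: from far to near, the five tubes' caps in top0 are at orange (351,168), purple (381,182), green (374,203), blue (377,227) and white (357,246). The carrier on its mat is at about (247,211), with the tab at the far (+x) end near (250,166) and the patch on the left at (205,208). Green and orange fit the description; purple and blue are look-alikes. I'll confirm in an enlarged crop and measure.

Run:
```python
from h import *
dt,ds=grab('top'),grab('side')
im=dt['image'][140:270,190:410]; cv2.imwrite('pics/crop1.png',cv2.resize(im,(792,468),interpolation=cv2.INTER_CUBIC))
S=dict(green=(40,90,50,85,255,255),orange=(3,170,200,13,255,255),purple=(130,90,40,165,255,255),blue=(100,90,40,125,255,255),white=(0,0,190,40,60,255))
for k,v in S.items():
    for n,d,box in [('top',dt,(335,150,400,260)),('side',ds,(230,140,325,205))]:
        for c,st in blobs(d,v[:3],v[3:],12):
            if box[0]<c[0]<box[2] and box[1]<c[1]<box[3]: print(k,n,c,st,np.round(onz(d,*c,0.072 if n=='top' else .066),3)[:2])
for n,d in [('top',dt),('side',ds)]:
    print(n,'mat/red',[(c,st[4],np.round(onz(d,*c,.005),3)[:2],np.round(onz(d,*c,.016),3)[:2]) for c,st in blobs(d,(0,150,90),(6,255,255),60)])
    h=cv2.cvtColor(d['image'],cv2.COLOR_BGR2HSV); m=(h[...,2]<60).astype(np.uint8)
    m[:, :150]=0;m[:,320:]=0;m[:150]=0;m[310:]=0
    cs,_=cv2.findContours(m,0,2); c=max(cs,key=cv2.contourArea); 
    P=np.array([onz(d,*p[0],.005)[:2] for p in cv2.convexHull(c)],np.float32); print('mat circ',cv2.minEnclosingCircle(P),P.min(0),P.max(0))
```

```text
green top [373.8 201.5] [369, 197, 10, 10, 80] [ 0.572 -0.226]
green side [282.4 162. ] [279, 158, 8, 9, 64] [ 0.577 -0.226]
orange top [350.4 163.8] [346, 160, 10, 9, 68] [ 0.675 -0.172]
purple top [379.3 181. ] [373, 174, 13, 15, 121] [ 0.626 -0.245]
purple side [265.4 161.4] [262, 150, 8, 24, 166] [ 0.625 -0.214]
blue top [376.7 226.2] [370, 221, 14, 12, 106] [ 0.507 -0.229]
blue side [302.8 172. ] [299, 161, 9, 24, 165] [ 0.508 -0.197]
white top [355.9 244.6] [352, 241, 9, 8, 58] [ 0.462 -0.174]
white side [296.7 141. ] [284, 126, 35, 32, 503] [ 0.563 -0.345]
white side [315.6 178.2] [312, 176, 8, 5, 35] [ 0.466 -0.18 ]
top mat/red [(array([235.2, 115.3]), 2044, array([0.851, 0.137]), array([0.846, 0.135])), (array([250. , 165.7]), 69, array([0.699, 0.096]), array([0.695, 0.095])), (array([204.9, 208.1]), 240, array([0.582, 0.22 ]), array([0.579, 0.217]))]
mat circ ((0.5711771845817566, 0.10397884994745255), 0.13810865581035614) [ 0.43463233 -0.0328858 ] [0.70293444 0.24070871]
side mat/red [(array([139.5, 246. ]), 3258, array([0.85 , 0.145]), array([0.842, 0.153])), (array([225.3, 295.6]), 273, array([0.585, 0.222]), array([0.582, 0.229]))]
mat circ ((0.5786062479019165, 0.08664365857839584), 0.1614096313714981) [ 0.43703106 -0.07176538] [0.71115756 0.2465624 ]
```

View pics/crop1.png

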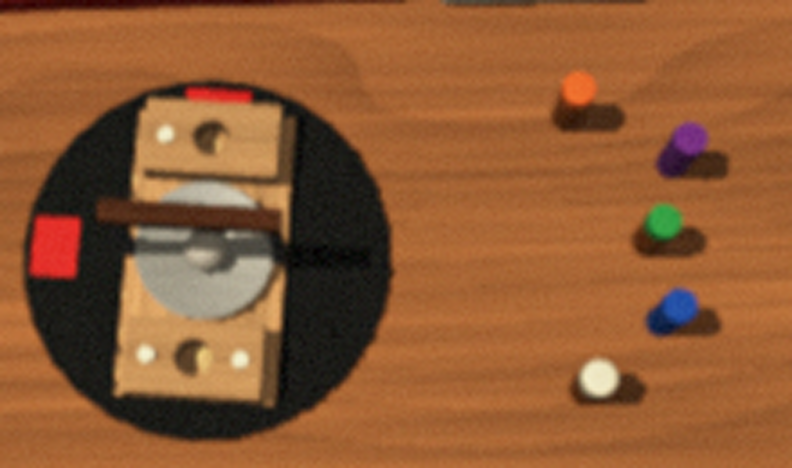

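Crop: green cap at (664,221), between purple (690,140) and blue (680,305) and unlike either. Orange is at (578,88). The one-pip pocket is at (213,137) by the red tab, and the two-pip pocket is at (193,356). I'll move above green.

```bash
python3 -m creep '[[0.88,0.99,0,-0.24],[0.88,0.99,0,-0.24],[0.88,0.99,0,-0.24],[0.88,0.99,0,-0.24],[0.88,0.99,0,-0.24]]' -1 && python3 -m creep '[[0.88,0.99,0,-0.24],[0.88,0.99,0,-0.24],[0.88,0.99,0,-0.24],[0.88,0.99,0,-0.24],[0.88,0.99,0,-0.24]]' && python3 -m creep '[[0.88,0.99,0,-0.24],[0.88,0.99,0,-0.24],[0.88,0.99,0,-0.24],[0.88,0.99,0,-0.24],[0,0,0,0]]'
cat >> h.py <<'E'
GREEN=((40,90,50),(85,255,255)); ORANGE=((3,150,150),(13,255,255))
def yaw(s):
    from scipy.spatial.transform import Rotation as R
    w,x,y,z=s['orientation']; m=R.from_quat([x,y,z,w]).as_matrix(); return np.degrees(np.arctan2(m[1,1],m[0,1]))
E
python3 - <<'E'
from h import *
d=grab('wrist'); s=d['s']; cv2.imwrite('pics/w1.png',d['image'])
print(s['t'],s['tool_pos'],yaw(s),s['contact_force'],np.round(d['T_tool_cam'],3).tolist(),d['vertical_fov'])
for c,st in blobs(d,*GREEN,60): print(c,st,onz(d,*c,.075))
E
```

```text
t: 0.7
tool_pos: [0.3366, -0.4936, 0.2311]
orientation: [-0.0, 0.997, 0.081, -0.0]
contact_force: [0.8, -0.2, -0.3]
finger_gap: 0.0853
gripper_force: 0.0
t: 1.2
tool_pos: [0.4686, -0.345, 0.2312]
orientation: [-0.0, 1.0, 0.009, -0.0]
contact_force: [0.8, -0.5, 0.3]
finger_gap: 0.0854
gripper_force: 0.0
t: 1.7
tool_pos: [0.5761, -0.2239, 0.231]
orientation: [-0.001, 0.999, -0.046, 0.001]
contact_force: [-0.3, -0.9, -0.1]
finger_gap: 0.0855
gripper_force: 0.0
1.7 [ 0.57607301 -0.22386433  0.23101454] -95.2950982610117 [-0.31590533 -0.88257075 -0.06514615] [[-0.0, -0.958, -0.288, 0.074], [1.0, -0.0, 0.0, 0.0], [-0.0, -0.288, 0.958, -0.143], [0.0, 0.0, 0.0, 1.0]] 70.71063894747623
[286.4 192.4] [276, 181, 22, 24, 430] [ 0.57730461 -0.22899335  0.075     ]
```

View pics/w1.png

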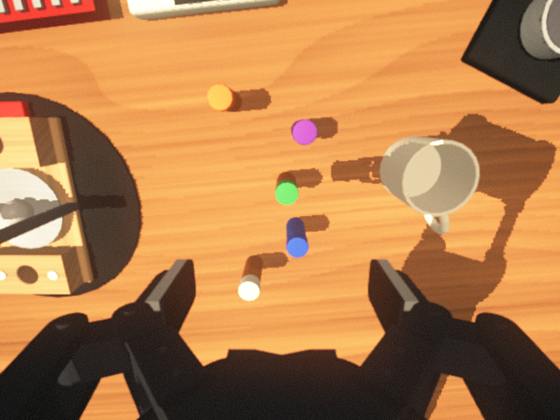

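w1 shows the green cap at (286,192), purple (304,132), blue (297,240) and orange (220,98), with the fingers straddling clear. I'll descend and grip the cap.

```bash
python3 -m creep '[[0,-0.07,-0.9,0],[0,-0.07,-0.9,0],[0,0,-0.9,0],[0,0,-0.9,0],[0,0,-0.9,0]]' && python3 -m creep '[[0,0,-0.9,0],[0,0,-0.8,0],[0,0,0,0],[0,0,0,0],[0,0,0,0]]' 1 30 && python3 -m creep '[[0,0,0,0],[0,0,0,0],[0,0,0,0],[0,0,0,0]]'
```

```text
t: 2.25
tool_pos: [0.5725, -0.2329, 0.0952]
orientation: [0.0, 0.999, -0.049, -0.0]
contact_force: [1.1, 0.1, 0.9]
finger_gap: 0.086
gripper_force: 0.0
t: 2.75
tool_pos: [0.5744, -0.2329, 0.047]
orientation: [0.001, 0.999, -0.048, 0.001]
contact_force: [0.7, 0.2, -0.5]
finger_gap: 0.0241
gripper_force: 29.3
t: 3.15
tool_pos: [0.5737, -0.2319, 0.0458]
orientation: [0.0, 0.999, -0.048, 0.0]
contact_force: [-1.3, -0.2, -0.7]
finger_gap: 0.0242
gripper_force: 29.3
```

```bash
python3 -m creep '[[0,0,0.5,0],[0,0,0.9,0],[0,0,0.9,0],[0,0,0.9,0],[0,0,0.9,0]]' && python3 -m creep '[[0,0,0.9,0],[0.2,0.9,0,0],[0.24,0.98,0,0],[0.24,0.98,0,0],[0.24,0.98,0,0]]' && python3 -m creep '[[0.24,0.98,0,0],[0.24,0.98,0,0],[0.24,0.98,0,0],[0.24,0.98,0,0],[0.24,0.98,0,0]]' && python3 -m creep '[[0.24,0.98,0,0],[0.2,0.9,0,0],[0,0,0,0],[0,0,0,0]]'
python3 - <<'E'
from h import *
d=grab('wrist'); s=d['s']; cv2.imwrite('pics/w2.png',d['image']); np.save('w2d.npy',d['depth'])
print(s['t'],s['tool_pos'],yaw(s))
for c,st in blobs(d,*GREEN,60): print(c,st,atdepth(d,*c))
for c,st in blobs(d,(0,0,200),(40,50,255),20): print('pip',c,st,atdepth(d,*c))
for c,st in blobs(d,(0,150,90),(6,255,255),100): print('red',c,st,atdepth(d,*c))
E
```

```text
t: 3.65
tool_pos: [0.5736, -0.2319, 0.1706]
orientation: [0.0, 0.999, -0.048, 0.0]
contact_force: [0.6, 0.2, 0.1]
finger_gap: 0.0241
gripper_force: 29.4
t: 4.15
tool_pos: [0.6014, -0.1157, 0.1968]
orientation: [0.0, 0.999, -0.048, 0.001]
contact_force: [0.2, -0.2, -0.6]
finger_gap: 0.0243
gripper_force: 29.5
t: 4.65
tool_pos: [0.6374, 0.0316, 0.1966]
orientation: [-0.0, 0.999, -0.048, 0.001]
contact_force: [-0.6, 0.1, -0.8]
finger_gap: 0.0242
gripper_force: 29.5
t: 5.05
tool_pos: [0.6503, 0.0872, 0.1961]
orientation: [0.0, 0.999, -0.047, 0.0]
contact_force: [-0.3, -0.2, -1.0]
finger_gap: 0.0245
gripper_force: 29.5
5.05 [0.65029571 0.0872072  0.19611993] -95.43015750945521
[281.5 280. ] [254, 248, 56, 64, 2872] [0.65760526 0.08641416 0.22547791]
pip [72.2 36.5] [59, 0, 26, 74, 547] [0.81853465 0.26902893 0.02972043]
pip [93.1 35.8] [82, 0, 23, 72, 531] [0.81703089 0.2491354  0.02954557]
pip [113.8  34.4] [103, 0, 22, 70, 537] [0.81618346 0.22940366 0.02929353]
pip [134.7  33.1] [124, 0, 22, 68, 522] [0.81538341 0.20975159 0.02864095]
pip [155.9  32.2] [147, 0, 19, 65, 506] [0.81415754
[... 847 characters left out ...]
013]
pip [482.1  26.5] [439, 0, 121, 53, 3056] [ 0.79193755 -0.11920152  0.02253862]
pip [507.2   5.9] [466, 0, 94, 16, 1140] [ 0.80693594 -0.1400706   0.0248695 ]
pip [238.5 189.5] [233, 184, 12, 12, 113] [0.65965081 0.13053634 0.04214049]
pip [248.1 234. ] [230, 215, 41, 36, 751] [0.60318087 0.12972233 0.02434159]
pip [304.2 234. ] [291, 218, 25, 28, 312] [0.59708706 0.06597973 0.02429535]
pip [302.5 327. ] [299, 326, 8, 4, 23] [0.48599172 0.07741724 0.04276068]
red [220.   40.2] [40, 0, 376, 90, 16369] [0.8010088  0.13056771 0.02992326]
red [271.9 150.5] [248, 141, 49, 19, 854] [0.69333236 0.09324201 0.01626303]
red [180.  248.4] [163, 231, 34, 36, 1084] [0.58522107 0.21838152 0.00599068]
```

View pics/w2.png

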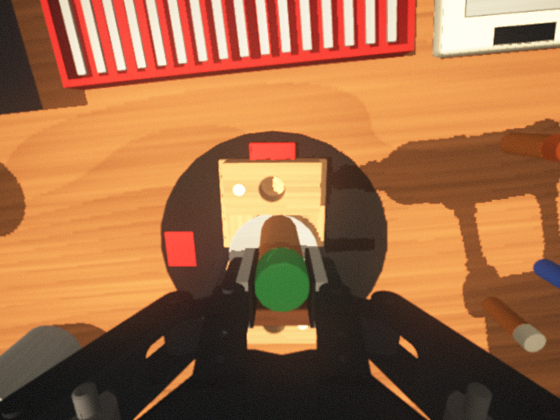

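w2 shows green held upright between the pads, cap at (282,281). Pocket 1 is empty at (273,187) with one pip at (239,189), tab at (272,150) and patch at (180,248).

```bash
cat >> h.py <<'E'
def cloud(d):
    f=210/np.tan(np.radians(d['vertical_fov'])/2); K=np.array([[f,0,d['cx']],[0,f,d['cy']],[0,0,1]])
    v,u=np.mgrid[:420,:560]; p=cv2.undistortPoints(np.stack([u,v],-1).reshape(-1,1,2).astype(float),K,np.array([d['k1'],0,0,0,0.])).reshape(420,560,2)
    z=d['depth']; P=np.dstack([p[...,0]*z,p[...,1]*z,z]); P=P@d['M'][:3,:3].T+d['M'][:3,3]; P[z==0]=np.nan; return P
def cap(d,rng):
    P=cloud(d); m=cv2.inRange(cv2.cvtColor(d['image'],cv2.COLOR_BGR2HSV),*map(np.array,rng))>0
    m[:150]=0; Q=P[m&(np.linalg.norm(P[...,:2]-d['s']['tool_pos'][:2],axis=2)<.03)]; zt=np.nanpercentile(Q[:,2],90); T=Q[abs(Q[:,2]-zt)<.003]
    return np.r_[(T[:,:2].min(0)+T[:,:2].max(0))/2,zt],T[:,:2].mean(0),np.ptp(T[:,:2],axis=0)
def hole(d,xy,r=.022):
    # median of points that are lower than the block top near xy, by plane height at mouth: use image mask of non-top pixels
    P=cloud(d); v,u=np.mgrid[:420,:560]
    top=(abs(P[...,2]-.041)<.006)
    G=np.array([onz(d,a,b,.041)[:2] for a,b in zip(u.ravel()[::1],v.ravel())]) if 0 else None
    # rays on mouth plane
    o=d['M'][:3,3]; R=P-o; L=o+R*((.041-o[2])/R[...,2])[...,None]
    m=(np.linalg.norm(L[...,:2]-xy,axis=2)<r)&~top
    n,l,st,c=cv2.connectedComponentsWithStats(m.astype(np.uint8)); i=1+np.argmax(st[1:,4]); q=L[l==i][:,:2]
    (cx,cy),rad=cv2.minEnclosingCircle(q.astype(np.float32)); return np.array([cx,cy]),rad,q.mean(0),(q.min(0)+q.max(0))/2,st[i].tolist()
E
python3 - <<'E'
from h import *
d=grab('wrist'); s=d['s']; print(s['tool_pos'])
print('cap',cap(d,GREEN)); print('hole',hole(d,np.array([.66,.095]))); print(onz(d,273,187,.041))
E
```

```text
[0.65014666 0.08648902 0.19591829]
cap (array([0.65428241, 0.08606231, 0.22679789]), array([0.6550311 , 0.08581904]), array([0.02476847, 0.02470628]))
hole (array([0.65761179, 0.09609305]), 0.013212766498327255, array([0.65755352, 0.09623327]), array([0.65718548, 0.0960517 ]), [259, 177, 26, 24, 475])
[0.65850041 0.09421679 0.041     ]
```

```bash
python3 -m creep '[[0.06,0.17,0,0],[0.06,0.17,-0.5,0],[0,0,-0.9,0],[0,0,-0.9,0],[0,0,-0.9,0]]' && python3 -m creep '[[0,0,0,0],[0,0,0,0],[0,0,0,0]]'
python3 - <<'E'
from h import *
d=grab('wrist'); s=d['s']; print(s['tool_pos']); print('cap',cap(d,GREEN))
cv2.imwrite('pics/w3.png',d['image'])
E
```

```text
t: 5.65
tool_pos: [0.6534, 0.0967, 0.0973]
orientation: [0.0, 0.999, -0.048, -0.0]
contact_force: [0.4, -0.4, -0.3]
finger_gap: 0.0238
gripper_force: 29.5
t: 5.95
tool_pos: [0.6551, 0.097, 0.1008]
orientation: [-0.0, 0.999, -0.048, 0.001]
contact_force: [0.0, -0.2, 0.1]
finger_gap: 0.0243
gripper_force: 29.5
[0.65507218 0.09697988 0.10076453]
cap (array([0.65874096, 0.09631362, 0.1316339 ]), array([0.65994037, 0.09623634]), array([0.02508714, 0.02420954]))
```

View pics/w3.png

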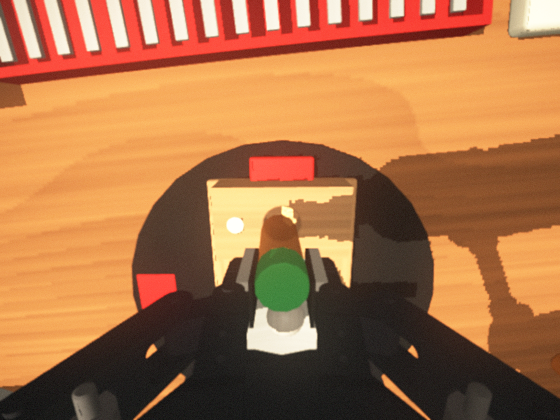

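w3 shows the tube poised over the pocket (283,215), laterally centred and within about 1 mm. I'll insert while watching force.

```bash
python3 -m creep '[[-0.03,0,-0.4,0],[0,0,-0.25,0],[0,0,-0.2,0],[0,0,0,0]]' && python3 -m creep '[[0,0,-0.25,0],[0,0,-0.15,0],[0,0,0,0]]'
```

```text
t: 6.4
tool_pos: [0.6523, 0.0965, 0.0723]
orientation: [0.0, 0.999, -0.048, -0.001]
contact_force: [1.3, -0.8, -1.2]
finger_gap: 0.0241
gripper_force: 29.5
t: 6.7
tool_pos: [0.6525, 0.0968, 0.0607]
orientation: [0.0, 0.999, -0.048, -0.001]
contact_force: [0.2, -1.6, -2.0]
finger_gap: 0.0238
gripper_force: 29.5
```

```bash
python3 -m creep '[[0,0,-0.07,0],[0,0,0,0]]' && python3 -m creep '[[0,0,0,0],[0,0,0,0],[0,0,0,0],[0,0,0,0]]' -1 && python3 -m creep '[[0,0,0.5,0],[0,0,0.9,0],[0,0,0.9,0],[0,0,0.9,0],[0,0,0.9,0]]' && python3 -m creep '[[0,0,0,0],[0,0,0,0]]'
python3 - <<'E'
from h import *
d=grab('wrist'); s=d['s']; print(s['tool_pos'],yaw(s)); print('cap',cap(d,GREEN))
cv2.imwrite('pics/w4.png',d['image'])
t=grab('top')
for c,st in blobs(t,*GREEN,40): print(c,st[4],np.round(atdepth(t,*c),3))
for c,st in blobs(t,*ORANGE,40): 
  if 335<c[0]<365: print('o',c,st[4],np.round(onz(t,*c,.072),3))
E
```

```text
t: 6.9
tool_pos: [0.6529, 0.0969, 0.0595]
orientation: [-0.0, 0.999, -0.048, -0.0]
contact_force: [-0.6, -1.1, -1.5]
finger_gap: 0.0241
gripper_force: 29.5
t: 7.3
tool_pos: [0.653, 0.0971, 0.0598]
orientation: [-0.0, 0.999, -0.048, 0.0]
contact_force: [-0.1, -0.6, 0.4]
finger_gap: 0.08
gripper_force: 0.0
t: 7.8
tool_pos: [0.6531, 0.097, 0.1852]
orientation: [-0.0, 0.999, -0.048, 0.001]
contact_force: [1.1, -0.7, 0.4]
finger_gap: 0.0856
gripper_force: 0.0
t: 8.0
tool_pos: [0.6537, 0.0971, 0.1846]
orientation: [-0.0, 0.999, -0.048, 0.002]
contact_force: [-0.5, -0.6, -1.0]
finger_gap: 0.0853
gripper_force: 0.0
[0.6537448  0.09706021 0.18463011] -95.5230050894624
cap (array([0.65668106, 0.09820484, 0.08948793]), array([0.65686625, 0.09816413]), array([0.02387837, 0.02295473]))
[222.5  85.9] 2168 [0.638 0.089 0.57 ]
[185.   86.6] 254 [0.637 0.143 0.572]
[255.4 122.1] 309 [0.578 0.041 0.572]
[188.2 131.1] 256 [0.568 0.137 0.571]
[225.1 273.7] 16533 [0.356 0.064 0.705]
[235.3 407. ] 2035 [0.241 0.049 0.756]
[300.8 400. ] 189 [0.327 0.002 1.139]
o [350.9 212.3] 957 [ 0.545 -0.166  0.072]
```

View pics/w4.png

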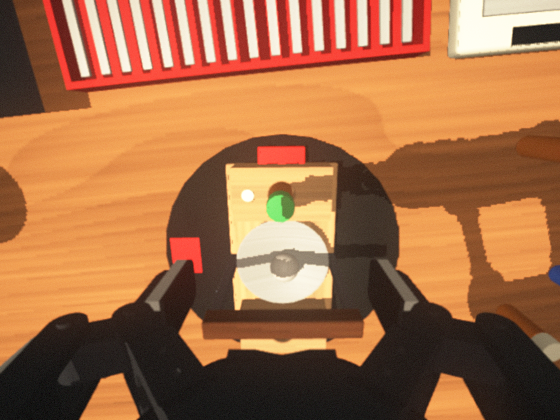

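w4: green stands upright in pocket 1 (cap (280,208), top at 0.089 m, so seated), and the ball is still in the dish at (284,264). Next, orange.

```bash
python3 -m creep '[[0.05,-0.6,0.2,0],[0.09,-0.95,0.2,0],[0.09,-0.95,0.2,0],[0.09,-0.95,0.2,0],[0.09,-0.95,0.2,0]]' && python3 -m creep '[[0.09,-0.95,0.2,0],[0.09,-0.95,0.2,0],[0.09,-0.95,0,0],[0.09,-0.95,0,0],[0.07,-0.85,0,0]]' && python3 -m creep '[[0,0,0,0],[0,0,0,0]]'
python3 - <<'E'
from h import *
d=grab('wrist'); s=d['s']; print(s['tool_pos'],yaw(s))
P=cloud(d); m=(P[...,2]>.071)&(P[...,2]<.085)&(np.linalg.norm(P[...,:2]-[.68,-.176],axis=2)<.12)
n,l,st,c=cv2.connectedComponentsWithStats(m.astype(np.uint8))
for i in range(1,n):
    if st[i,4]>40: Q=P[l==i]; print(c[i],st[i,4],(Q.min(0)+Q.max(0))/2,np.ptp(Q,axis=0),d['image'][int(c[i][1]),int(c[i][0])])
E
```

```text
t: 8.6
tool_pos: [0.6645, -0.0373, 0.2117]
orientation: [0.0, 0.999, -0.048, -0.001]
contact_force: [0.6, -0.1, 0.1]
finger_gap: 0.085
gripper_force: 0.0
t: 9.1
tool_pos: [0.6772, -0.1772, 0.2235]
orientation: [0.0, 0.999, -0.049, -0.001]
contact_force: [0.9, -1.0, 0.2]
finger_gap: 0.0854
gripper_force: 0.0
t: 9.3
tool_pos: [0.6773, -0.1757, 0.2235]
orientation: [-0.0, 0.999, -0.049, -0.001]
contact_force: [0.3, 0.4, 1.0]
finger_gap: 0.0853
gripper_force: 0.0
[ 0.67728301 -0.17573881  0.22346327] -95.63463436953204
[279.47345133 195.9800885 ] 452 [ 0.67634631 -0.17375202  0.07460155] [0.02466726 0.02400085 0.00711254] [ 74 171 255]
[357.29274005 225.2412178 ] 427 [ 0.63681125 -0.25186389  0.07429786] [0.02458296 0.02413309 0.00657152] [183  86 191]
```

```bash
python3 -m creep '[[-0.03,0.06,-0.9,0],[0,0,-0.95,0],[0,0,-0.95,0],[0,0,-0.95,0],[0,0,-0.95,0]]' && python3 -m creep '[[0,0,-0.95,0],[0,0,-0.25,0],[0,0,0,0]]' && python3 -m creep '[[0,0,0,0],[0,0,0,0],[0,0,0,0],[0,0,0,0],[0,0,0,0]]' 1 30 && python3 -m creep '[[0,0,0,0]]'
```

```text
t: 9.85
tool_pos: [0.677, -0.1713, 0.0826]
orientation: [-0.0, 0.999, -0.047, -0.0]
contact_force: [1.0, 0.3, 0.0]
finger_gap: 0.0856
gripper_force: 0.0
t: 10.15
tool_pos: [0.6757, -0.1714, 0.0458]
orientation: [-0.001, 0.999, -0.048, -0.002]
contact_force: [-0.1, 0.0, 0.2]
finger_gap: 0.0856
gripper_force: 0.0
t: 10.65
tool_pos: [0.6781, -0.1731, 0.0491]
orientation: [0.0, 0.999, -0.048, 0.001]
contact_force: [0.2, 0.3, 3.7]
finger_gap: 0.024
gripper_force: 29.3
t: 10.75
tool_pos: [0.6781, -0.1731, 0.0491]
orientation: [0.0, 0.999, -0.048, 0.001]
contact_force: [-1.2, 0.5, 4.8]
finger_gap: 0.0242
gripper_force: 29.3
```

```bash
python3 -m creep '[[0,0,0.5,0],[0,0,0.95,0],[0,0,0.95,0],[0,0,0.95,0],[0,0,0.95,0]]' && python3 -m creep '[[0,0,0.95,0],[-0.4,0.6,0.6,0],[-0.63,0.95,0,0],[-0.63,0.95,0,0],[-0.63,0.95,0,0]]' && python3 -m creep '[[-0.63,0.95,0,0],[-0.63,0.95,0,0],[-0.63,0.95,0,0],[-0.63,0.95,0,0],[-0.63,0.95,0,0]]' && python3 -m creep '[[-0.63,0.95,0,0],[-0.25,0.35,0,0],[0,0,0,0],[0,0,0,0]]'
python3 - <<'E'
from h import *
d=grab('wrist'); s=d['s']; print(s['tool_pos'],yaw(s)); cv2.imwrite('pics/w5.png',d['image'])
print('cap',cap(d,((3,120,100),(18,255,255)))); print('hole',hole(d,np.array([.493,.11])))
E
```

```text
t: 11.25
tool_pos: [0.6768, -0.1727, 0.1781]
orientation: [-0.0, 0.999, -0.048, -0.0]
contact_force: [0.3, 0.9, -1.4]
finger_gap: 0.0238
gripper_force: 29.5
t: 11.75
tool_pos: [0.6075, -0.0685, 0.2238]
orientation: [-0.0, 0.999, -0.049, 0.0]
contact_force: [0.1, 0.9, -0.5]
finger_gap: 0.0239
gripper_force: 29.6
t: 12.25
tool_pos: [0.5128, 0.0742, 0.2236]
orientation: [-0.0, 0.999, -0.048, -0.0]
contact_force: [0.6, -0.0, -0.1]
finger_gap: 0.0239
gripper_force: 29.6
t: 12.65
tool_pos: [0.4881, 0.1118, 0.2236]
orientation: [0.0, 0.999, -0.048, 0.001]
contact_force: [-0.2, 0.1, -0.9]
finger_gap: 0.0241
gripper_force: 29.6
[0.48810725 0.11176673 0.22355643] -95.49140158718654
cap (array([0.48646239, 0.11106663, 0.25085277]), array([0.48735554, 0.11178244]), array([0.02498787, 0.05120947]))
hole (array([0.49341056, 0.11096139]), 0.013119641691446304, array([0.49314138, 0.1109662 ]), array([0.4929708, 0.1109598]), [270, 173, 24, 23, 407])
```

View pics/w5.png

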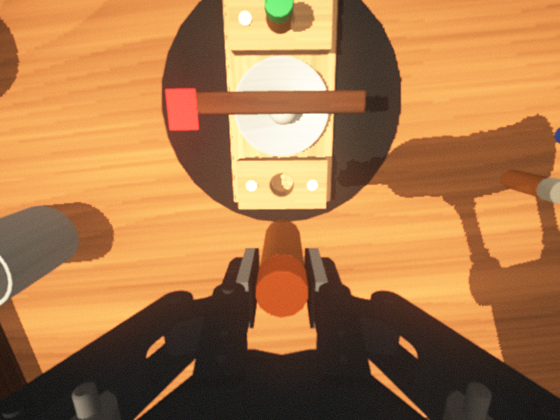

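w5: orange is held upright (cap (282,285)). Pocket 2, with two pips, is empty at (283,184) and 6.5 mm ahead.

```bash
python3 -m creep '[[0.21,-0.01,0,0],[0,0,-0.7,0],[0,0,-0.9,0],[0,0,-0.9,0],[0,0,-0.9,0]]' && python3 -m creep '[[0,0,-0.6,0],[0,0,0,0],[0,0,0,0]]'
python3 - <<'E'
from h import *
d=grab('wrist'); s=d['s']; print(s['tool_pos'],s['contact_force'])
P=cloud(d); zt=np.nanmax(P[270:290,270:295,2]); m=(abs(P[...,2]-zt)<.004)&(np.linalg.norm(P[...,:2]-s['tool_pos'][:2],axis=2)<.017); Q=P[m]; print(zt,(Q.min(0)+Q.max(0))/2,np.ptp(Q,axis=0))
E
```

```text
t: 13.2
tool_pos: [0.4952, 0.1109, 0.1202]
orientation: [0.0, 0.999, -0.049, 0.0]
contact_force: [1.2, 0.0, -0.6]
finger_gap: 0.0236
gripper_force: 29.6
t: 13.5
tool_pos: [0.4946, 0.1112, 0.1031]
orientation: [0.0, 0.999, -0.049, -0.0]
contact_force: [0.6, 0.6, 0.2]
finger_gap: 0.0239
gripper_force: 29.6
[0.49458684 0.1112379  0.10309868] [0.60895124 0.63565078 0.24469633]
0.13123469093608195 [0.49392037 0.11082316 0.13122194] [0.02770447 0.02657053 0.00796926]
```

```bash
python3 -m creep '[[-0.02,0,-0.4,0],[0,0,-0.25,0],[0,0,-0.2,0],[0,0,0,0]]' && python3 -m creep '[[0,0,-0.25,0],[0,0,-0.15,0],[0,0,0,0]]'
```

```text
t: 13.95
tool_pos: [0.4924, 0.1117, 0.0765]
orientation: [0.0, 0.999, -0.048, -0.001]
contact_force: [0.3, -0.5, -0.8]
finger_gap: 0.0237
gripper_force: 29.6
t: 14.25
tool_pos: [0.4926, 0.1118, 0.0648]
orientation: [0.0, 0.999, -0.048, -0.001]
contact_force: [-0.6, -0.6, -0.9]
finger_gap: 0.0241
gripper_force: 29.6
```

```bash
python3 -m creep '[[0,0,-0.09,0],[0,0,0,0]]' && python3 -m creep '[[0,0,0,0],[0,0,0,0],[0,0,0,0],[0,0,0,0]]' -1 && python3 -m creep '[[0,0,0.5,0],[0,0,0.9,0],[0,0,0.9,0],[0,0,0.9,0],[0,0,0.9,0]]' && python3 -m creep '[[0,0,0.9,0],[0,0,0.5,0],[0,0,0,0],[0,0,0,0]]'
python3 - <<'E'
from h import *
d=grab('wrist'); s=d['s']; print(s['tool_pos'],yaw(s)); cv2.imwrite('pics/w6.png',d['image'])
P=cloud(d)
for nm,lo,hi,x in [('caps',.08,.098,None),('bar',.125,.16,None)]:
    m=(P[...,2]>lo)&(P[...,2]<hi)&(np.linalg.norm(P[...,:2]-[.575,.103],axis=2)<.11)
    n,l,st,c=cv2.connectedComponentsWithStats(m.astype(np.uint8))
    for i in range(1,n):
        if st[i,4]>100: Q=P[l==i]; print(nm,c[i],st[i,4],np.median(Q,axis=0),(Q.min(0)+Q.max(0))/2,np.ptp(Q,axis=0), np.degrees(np.arctan(np.polyfit(Q[:,1],Q[:,0],1)[0])))
E
```

```text
t: 14.45
tool_pos: [0.4932, 0.1119, 0.0627]
orientation: [0.0, 0.999, -0.048, -0.0]
contact_force: [0.1, 0.1, -0.9]
finger_gap: 0.0242
gripper_force: 29.6
t: 14.85
tool_pos: [0.4935, 0.112, 0.0632]
orientation: [-0.0, 0.999, -0.048, 0.0]
contact_force: [-0.2, 0.1, -0.1]
finger_gap: 0.08
gripper_force: 0.0
t: 15.35
tool_pos: [0.4932, 0.1119, 0.1871]
orientation: [-0.0, 0.999, -0.048, 0.0]
contact_force: [0.1, -0.4, -1.0]
finger_gap: 0.0855
gripper_force: 0.0
t: 15.75
tool_pos: [0.493, 0.1119, 0.2272]
orientation: [0.0, 0.999, -0.048, -0.0]
contact_force: [0.1, -0.1, -0.6]
finger_gap: 0.0854
gripper_force: 0.0
[0.49298895 0.11186007 0.22723052] -95.5224506008698
caps [279.0014556   11.86754003] 687 [0.6531399  0.09833103 0.08865243] [0.653181   0.09791814 0.0857052 ] [0.01973791 0.02472946 0.0104613 ] 1.8583500559541595
caps [282.13572854 198.36726547] 501 [0.49250721 0.11113606 0.08858597] [0.49150459 0.11123589 0.08565915] [0.02443631 0.02418547 0.01097972] -0.9242968355337989
bar [281.68044812 108.58042145] 3749 [0.57447676 0.10392848 0.13957794] [0.57426171 0.10401048 0.13929011] [0.02575321 0.12469914 0.00695503] 4.890095176472054
```

View pics/w6.png

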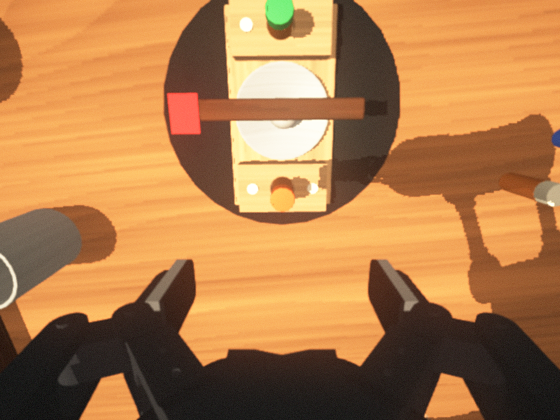

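w6: both tubes stand in their pockets (orange (282,196), green (280,10), tops at 0.089). The bar is centred at (0.574,0.104) with the carrier yaw at −4.9°. I'll go above the bar and turn the gripper by 90.6°.

```bash
python3 -m creep '[[0.2,-0.02,0,0.94],[0.2,-0.02,0,0.94],[0.2,-0.02,0,0.94],[0.2,-0.02,0,0.94],[0.2,-0.02,0,0.94]]' && python3 -m creep '[[0.2,-0.02,0,0.94],[0.2,-0.02,0,0.94],[0.2,-0.02,0,0.94],[0.2,-0.02,0,0.94],[0.2,-0.02,0,0.94]]' && python3 -m creep '[[0.2,-0.02,0,0.94],[0.2,-0.02,0,0.94],[0.2,-0.02,0,0.94],[0.12,0,0,0.94],[0,0,0,0]]' && python3 -m creep '[[0,0,0,0]]'
python3 - <<'E'
from h import *
d=grab('wrist'); s=d['s']; print(s['tool_pos'],yaw(s),s['joint_positions']); cv2.imwrite('pics/w7.png',d['image'])
P=cloud(d)
m=(P[...,2]>.13)&(P[...,2]<.15)&(np.linalg.norm(P[...,:2]-[.575,.103],axis=2)<.08)
n,l,st,c=cv2.connectedComponentsWithStats(m.astype(np.uint8))
for i in range(1,n):
    if st[i,4]>100: Q=P[l==i]; print(c[i],st[i,4],np.median(Q,axis=0),(Q.min(0)+Q.max(0))/2,np.ptp(Q,axis=0), np.degrees(np.arctan(np.polyfit(Q[:,1],Q[:,0],1)[0])))
E
```

```text
t: 16.3
tool_pos: [0.5223, 0.1087, 0.2254]
orientation: [-0.0, 0.972, 0.234, -0.002]
contact_force: [0.7, -0.5, 0.3]
finger_gap: 0.0855
gripper_force: 0.0
t: 16.8
tool_pos: [0.5523, 0.1057, 0.2253]
orientation: [-0.001, 0.869, 0.495, -0.002]
contact_force: [-0.3, -0.8, 0.1]
finger_gap: 0.0852
gripper_force: 0.0
t: 17.3
tool_pos: [0.5741, 0.1039, 0.2254]
orientation: [-0.001, 0.737, 0.675, -0.002]
contact_force: [0.1, -0.1, 0.3]
finger_gap: 0.0852
gripper_force: 0.0
t: 17.4
tool_pos: [0.574, 0.104, 0.2261]
orientation: [-0.001, 0.738, 0.674, -0.001]
contact_force: [-0.4, -0.1, 0.1]
finger_gap: 0.0854
gripper_force: 0.0
[0.57395768 0.10399556 0.22613787] -5.196546138577972 [1.36516547e-01 9.71144106e-02 1.80883191e+00 4.99788220e-05
 1.23884016e+00 2.27195972e-01]
[281.37084218 204.9423213 ] 2826 [0.57489673 0.11161273 0.13965575] [0.57443394 0.10466357 0.1372216 ] [0.02549259 0.12308451 0.01004411] 4.922166102106185
```

```bash
python3 -m creep '[[0.02,0,-0.6,0],[0,0,-0.9,0],[0,0,-0.9,0],[0,0,-0.9,0],[0,0,-0.53,0]]' && python3 -m creep '[[0,0,0,0],[0,0,0,0]]' && python3 -m creep '[[0,0,0,0],[0,0,0,0],[0,0,0,0],[0,0,0,0],[0,0,0,0]]' 1 25 && python3 -m creep '[[0,0,0,0],[0,0,0,0],[0,0,0,0]]' 1 70
python3 - <<'E'
from h import *
d=grab('wrist'); s=d['s']; print(s['tool_pos'],yaw(s)); 
P=cloud(d); h=cv2.cvtColor(d['image'],cv2.COLOR_BGR2HSV)
t=grab('top'); s2=grab('side'); cv2.imwrite('pics/cmp.png',np.hstack([cv2.resize(d['image'],(400,300)),cv2.resize(s2['image'][180:330,150:350],(400,300))]))
E
```

```text
t: 17.95
tool_pos: [0.5736, 0.1039, 0.1103]
orientation: [-0.001, 0.738, 0.675, -0.002]
contact_force: [0.4, 1.0, -0.4]
finger_gap: 0.0856
gripper_force: 0.0
t: 18.15
tool_pos: [0.5757, 0.1042, 0.1134]
orientation: [-0.0, 0.738, 0.675, 0.0]
contact_force: [-0.4, -0.4, -0.2]
finger_gap: 0.0852
gripper_force: 0.0
t: 18.65
tool_pos: [0.5751, 0.1042, 0.1137]
orientation: [-0.0, 0.738, 0.675, -0.0]
contact_force: [1.2, 0.0, -4.3]
finger_gap: 0.0152
gripper_force: 24.9
t: 18.95
tool_pos: [0.5755, 0.1042, 0.1138]
orientation: [-0.0, 0.738, 0.675, 0.0]
contact_force: [-1.9, -1.2, 6.2]
finger_gap: 0.0148
gripper_force: 69.8
[0.57548802 0.1042435  0.11375317] -5.042650140034388
```

View pics/cmp.png

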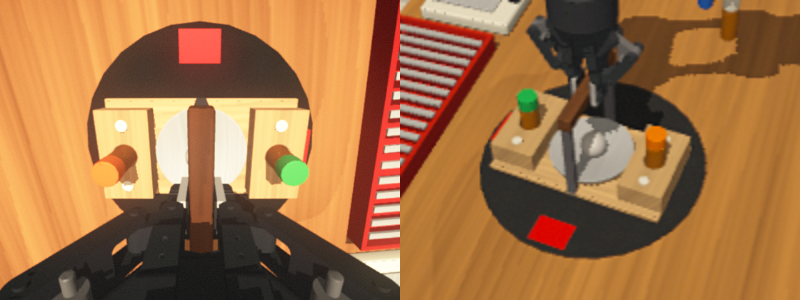

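The wrist and side views show the bar pinched centrally, both tubes upright, and the ball mid-dish. I'll lift gently.

```bash
python3 -m creep '[[0,0,0.03,0],[0,0,0.06,0],[0,0,0.1,0],[0,0,0.14,0],[0,0,0.17,0]]' && python3 -m creep '[[0,0,0.2,0],[0,0,0.2,0],[0,0,0.2,0],[0,0,0.2,0],[0,0,0.2,0]]' && python3 -m creep '[[0,0,0.2,0],[0,0,0.2,0],[0,0,0.2,0],[0,0,0.2,0],[0,0,0.2,0]]' && python3 -m creep '[[0,0,0.2,0],[0,0,0.2,0],[0,0,0.17,0],[0,0,0.13,0],[0,0,0.1,0]]' && python3 -m creep '[[0,0,0.06,0],[0,0,0.03,0],[0,0,0,0],[0,0,0,0],[0,0,0,0]]'
cat >> h.py <<'E'
def check(name,save=True):
    d=grab('wrist'); s=d['s']; P=cloud(d); print(s['t'],np.round(s['tool_pos'],4),yaw(s),s['contact_force'],s['ft_torque'])
    z0=s['tool_pos'][2]-.1088  # carrier underside + .005
    h=cv2.cvtColor(d['image'],cv2.COLOR_BGR2HSV)
    for nm,r in [('green',GREEN),('orange',((8,150,170),(16,255,255))),('red',((0,150,90),(6,255,255)))]:
        m=(cv2.inRange(h,*map(np.array,r))>0)&(np.linalg.norm(P[...,:2]-s['tool_pos'][:2],axis=2)<.16)
        n,l,st,c=cv2.connectedComponentsWithStats(m.astype(np.uint8))
        for i in range(1,n):
            if st[i,4]>150: print(nm,c[i].round(),st[i,4],np.nanmedian(P[l==i],axis=0).round(4))
    # block tops: plane fit for level
    r=s['tool_pos'][:2]; zt=s['tool_pos'][2]-.1088-.005+.036
    m=(abs(P[...,2]-zt)<.006)&(np.linalg.norm(P[...,:2]-r,axis=2)<.13); Q=P[m]; A=np.c_[Q[:,:2]-r,np.ones(len(Q))]
    print('level deg',np.degrees(np.linalg.lstsq(A,Q[:,2],rcond=None)[0][:2]),len(Q))
    if save:
        b=grab('side'); cv2.imwrite(name,np.hstack([cv2.resize(d['image'],(400,300)),cv2.resize(b['image'][140:320,120:360],(400,300))]))
E
python3 -c "
from h import *
check('pics/up.png')"
```

```text
t: 19.6
tool_pos: [0.5749, 0.104, 0.1275]
orientation: [-0.0, 0.738, 0.675, -0.001]
contact_force: [-0.8, 0.2, -5.9]
finger_gap: 0.0145
gripper_force: 68.3
t: 20.1
tool_pos: [0.5756, 0.1041, 0.1588]
orientation: [0.0, 0.738, 0.675, 0.0]
contact_force: [-0.4, 0.1, -6.1]
finger_gap: 0.0149
gripper_force: 68.3
t: 20.6
tool_pos: [0.5755, 0.1041, 0.1885]
orientation: [-0.0, 0.738, 0.675, -0.0]
contact_force: [-0.3, 0.6, -5.8]
finger_gap: 0.015
gripper_force: 68.3
t: 21.1
tool_pos: [0.5756, 0.1041, 0.2125]
orientation: [0.0, 0.738, 0.675, 0.0]
contact_force: [0.6, -0.9, -5.8]
finger_gap: 0.0149
gripper_force: 68.3
t: 21.6
tool_pos: [0.5754, 0.1041, 0.2145]
orientation: [-0.0, 0.738, 0.675, -0.0]
contact_force: [0.2, -0.6, -5.8]
finger_gap: 0.0146
gripper_force: 68.3
21.6 [0.5754 0.1041 0.2145] -5.043050807643353 [ 0.20269037 -0.55681219 -5.78327592] [-0.00350713 -0.05815996 -0.03151725]
green [410. 237.] 1419 [0.6558 0.101  0.1893]
orange [286.  77.] 5998 [0.6001 0.2294 0.0008]
orange [269. 169.] 205 [0.576  0.1591 0.2404]
orange [168. 228.] 1123 [0.4992 0.119  0.1714]
orange [391. 210.] 280 [0.6547 0.1088 0.1557]
orange [225. 277.] 203 [ 0.4887 -0.019   0.0008]
red [280.  80.] 1568 [0.5848 0.2186 0.0061]
red [429. 203.] 170 [0.7013 0.0988 0.1176]
level deg [-0.0471028  -0.27976617] 9808
```

Lifted level. Now the slow quarter turn, 13.1 units in total.

```bash
cat >> h.py <<'E'
def ball():
    s=state(); c=np.array(s['tool_pos']); z0=c[2]-.1088
    for n in ('side','top'):
        d=grab(n); P=cloud(d); q=P-[c[0],c[1],z0]; m=(q[...,2]>.029)&(q[...,2]<.048)&(np.linalg.norm(q[...,:2],axis=2)<.042)
        if m.sum()>8: v=q[m]; g=v-(d['M'][:3,3]-[c[0],c[1],z0]); g/=np.linalg.norm(g,axis=1)[:,None]; print(n,'ball px',m.sum(),'surf mean',v.mean(0).round(4),'max z',v[:,2].max().round(4))
        else: print(n,'no ball px',m.sum())
E
python3 -c "
from h import *
ball()"
python3 -m creep '[[0,0,0,0.05],[0,0,0,0.1],[0,0,0,0.15],[0,0,0,0.2],[0,0,0,0.25]]' && python3 -m creep '[[0,0,0,0.29],[0,0,0,0.29],[0,0,0,0.29],[0,0,0,0.29],[0,0,0,0.29]]' && python3 -m creep '[[0,0,0,0.29],[0,0,0,0.29],[0,0,0,0.29],[0,0,0,0.29],[0,0,0,0.29]]'
python3 -c "
from h import *
ball()"
```

```text
side ball px 116 surf mean [-0.0039  0.0057  0.0375] max z 0.0451
top ball px 70 surf mean [-0.009  -0.0038  0.0383] max z 0.0454
t: 22.3
tool_pos: [0.5756, 0.1041, 0.2148]
orientation: [0.0, 0.706, 0.709, 0.0]
contact_force: [-0.2, 0.1, -6.6]
finger_gap: 0.0146
gripper_force: 68.3
t: 22.8
tool_pos: [0.5756, 0.1041, 0.2148]
orientation: [0.0, 0.641, 0.767, -0.0]
contact_force: [0.2, -0.5, -5.9]
finger_gap: 0.0146
gripper_force: 68.3
t: 23.3
tool_pos: [0.5756, 0.1041, 0.2148]
orientation: [0.0, 0.572, 0.82, -0.0]
contact_force: [-1.0, -0.4, -5.7]
finger_gap: 0.0148
gripper_force: 68.3
side ball px 57 surf mean [-0.0061  0.0033  0.0364] max z 0.0448
top no ball px 1
```

Ball is centred, so I'll continue.

```bash
python3 -m creep '[[0,0,0,0.29],[0,0,0,0.29],[0,0,0,0.29],[0,0,0,0.29],[0,0,0,0.29]]' >/dev/null && python3 -m creep '[[0,0,0,0.29],[0,0,0,0.29],[0,0,0,0.29],[0,0,0,0.29],[0,0,0,0.29]]' >/dev/null && python3 -m creep '[[0,0,0,0.29],[0,0,0,0.29],[0,0,0,0.29],[0,0,0,0.29],[0,0,0,0.29]]' && python3 -m creep '[[0,0,0,0.29],[0,0,0,0.29],[0,0,0,0.29],[0,0,0,0.29],[0,0,0,0.29]]' >/dev/null && python3 -m creep '[[0,0,0,0.29],[0,0,0,0.29],[0,0,0,0.29],[0,0,0,0.29],[0,0,0,0.29]]' >/dev/null && python3 -m creep '[[0,0,0,0.29],[0,0,0,0.29],[0,0,0,0.29],[0,0,0,0.29],[0,0,0,0.29]]' && python3 -m creep '[[0,0,0,0.25],[0,0,0,0.2],[0,0,0,0.15],[0,0,0,0.1],[0,0,0,0.05]]' && python3 -m creep '[[0,0,0,0],[0,0,0,0],[0,0,0,0],[0,0,0,0],[0,0,0,0]]'
python3 -c "
from h import *
check('pics/end.png'); ball()
t=grab('top')
for c,st in blobs(t,(0,150,90),(6,255,255),40): print('red',c,st[4],np.round(atdepth(t,*c),3))
for nm,v in dict(green=(40,90,50,85,255,255),purple=(130,90,40,165,255,255),blue=(100,90,40,125,255,255)).items(): print(nm,[(c,np.round(atdepth(t,*c),3)) for c,st in blobs(t,v[:3],v[3:],60)][:3])"
```

```text
t: 24.9
tool_pos: [0.5756, 0.1041, 0.2148]
orientation: [0.0, 0.342, 0.94, 0.0]
contact_force: [0.4, 0.4, -5.9]
finger_gap: 0.0152
gripper_force: 68.3
t: 26.4
tool_pos: [0.5755, 0.1041, 0.2148]
orientation: [-0.0, 0.088, 0.996, -0.0]
contact_force: [-0.6, -0.5, -5.9]
finger_gap: 0.0147
gripper_force: 68.3
t: 26.9
tool_pos: [0.5755, 0.1041, 0.2148]
orientation: [-0.0, 0.043, 0.999, 0.0]
contact_force: [-0.4, -1.0, -5.7]
finger_gap: 0.0148
gripper_force: 68.3
t: 27.4
tool_pos: [0.5755, 0.1041, 0.2148]
orientation: [-0.0, 0.043, 0.999, -0.0]
contact_force: [-0.4, 1.1, -5.3]
finger_gap: 0.0146
gripper_force: 68.3
27.4 [0.5755 0.1041 0.2148] 85.02521930310236 [-0.40337852  1.05432649 -5.25573728] [ 0.02016262  0.02047264 -0.03103194]
green [413. 241.] 1118 [0.5813 0.1853 0.1898]
orange [276.  71.] 4921 [0.4425 0.1095 0.0008]
orange [271. 180.] 484 [0.5251 0.1042 0.2407]
orange [149. 241.] 1346 [0.5677 0.0216 0.1895]
orange [225. 276.] 208 [0.6986 0.0185 0.0011]
orange [337. 276.] 190 [0.7124 0.1675 0.001 ]
level deg [ 0.33649153 -0.03177745] 9512
side ball px 125 surf mean [0.0003 0.006  0.0371] max z 0.0449
top ball px 52 surf mean [-0.0068 -0.0038  0.0387] max z 0.0448
red [268.7 109.4] 1295 [0.866 0.041 0.005]
red [193.5 197.7] 92 [0.584 0.227 0.116]
green [(array([214.1, 124.4]), array([0.564, 0.095, 0.6  ])), (array([172.7, 126.9]), array([0.56 , 0.15 , 0.605])), (array([250.7, 167.8]), array([0.501, 0.046, 0.6  ]))]
purple [(array([379.3, 181. ]), array([ 0.625, -0.244,  0.075]))]
blue [(array([104.8, 175. ]), array([0.682, 0.5  , 0.011])), (array([376.4, 226.4]), array([ 0.507, -0.228,  0.074]))]
```

```bash
python3 -m creep '[[0,0,0,0],[0,0,0,0],[0,0,0,0],[0,0,0,0],[0,0,0,0]]' && python3 -c "
from workcell import *
print(job_done())"
```

```text
t: 28.15
tool_pos: [0.5755, 0.1041, 0.2148]
orientation: [-0.0, 0.043, 0.999, -0.0]
contact_force: [0.8, 0.5, -6.2]
finger_gap: 0.0148
gripper_force: 68.3
the job is handed in; nothing more can be done
None
```

The job is handed in at 28 s: green is in pocket 1, then orange in pocket 2, and the carrier is held about 10 cm above the mat, turned a quarter so the tab is over the red patch, level to about 0.3° with the ball centred; the hand-in returned no verdict.

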